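# Close a clip-lock biscuit box: press the lid home, tuck both end clips under their lips

## Robot

A 7-joint arm with a two-finger parallel gripper is mounted at the origin on a cart in front of the work surface, level with it; the furniture and walls round the work are solid. World frame = base frame: x ahead of the robot, y to its left, z up, the work surface at z = 0. Lengths are in m, angles in rad, forces in N, time in s.
With the tool pointing down it reaches from about 0.375 to 0.925 m from the base axis. Payload 3.1 kg.
Tool frame: the origin (TCP) lies between the finger pads; the fingertips stand 19 mm ahead of it and the grasp point (between the pads) is the TCP; z points along the fingers, y is the line along which they close (so a half turn about z gives the same grasp; the last joint's range is limited). The gripper opens to 85 mm and grips with 20 to 120 N. Pads are 22 mm wide; open, the fingers measure 114 mm over their backs; the gripper's body (76 mm by 85 mm) begins 54 mm behind the grasp point. The pads swing forward as they close: fully open they stand 13 mm farther back than shut.
Start: joints at [1.16, 0.383, 0.044, 1.598, -0.018, 1.161, -0.05], TCP at [0.2, -0.618, 0.25] pointing down, gripper open.
Joint ranges: [-2.61, 2.61], [-0.41, 2.15], [-1.48, 1.57], [0, 2.5], [-1.57, 4.71], [0.05, 1.97], [-2.85, 2.85]. Speed limits (rad/s): [2.79, 2.79, 3.14, 3.14, 3.14, 3.14, 3.14].

## Interface

Orientations are given as a unit quaternion [x, y, z, w].
In Python, from bench import move_ptp, movel, move_j, move_gripper, pause, inverse_kinematics, read_camera, camera_params, MotionError, sign_off, look_for, tip_of, read_time_s, read_qpos, read_joint_vel, read_effort, read_eef_pos, read_tcp_rot, read_ft_force, read_ft_torque, read_finger_gap, read_grasp_force gives the robot as it stands. Calls block until the motion is done:
- move_ptp(position, orientation): joint-space move of the TCP to a pose.
- movel(position, orientation=None, speed=0.15): straight line of the TCP; orientation=None keeps the orientation; speed is the mean speed in m/s.
- move_j(angles): joint-space move.
- move_gripper(opening, effort=None): finger opening in m; effort is the grip in N (None keeps the last); returns when the fingers have stopped.
- pause(seconds).
- inverse_kinematics(position, orientation): joint angles nearest the present ones, or None.
- read_camera(name): name is "scene" or "side" or "wrist"; returns the picture (420x560x3 uint8, red, green, blue); there is no depth.
- camera_params(name): a dict with "K" (3x3 intrinsics, pixels), "camera_from_world" (4x4, takes a point from world to camera coordinates). Camera axes: x right, y down, z forward; pixel columns grow to the right and rows downward; lengths in m; the calibration is good to about 2 mm. The wrist camera is an equidistant fisheye: a pixel r from the principal point sees the ray r / f radians off the axis. A picture is of the moment at which its call begins: read the wrist's pose just before it. camera_params takes no time and is no camera call; for the wrist camera it gives the pose at the moment of the call.
A pose or a line that the arm cannot do raises MotionError and nothing moves.
- sign_off(): hands the job in; it is judged then, once.
Trained networks look in the newest picture that a camera, given by its name, has taken for a name from the list of things; names that differ only in an ending like _2 or _b are one class to them, and where a whole thing is asked for, a point or a joint stands for the part that bears it (a point fixed in the world has none). Each returns a list of dicts, best first, with "confidence" (0 to 1); they miss things now and then, are a little off and sometimes report something else, mostly with a low value. They report only what shows in the picture. A call takes as long as a camera call. They do not tell look-alikes from the thing itself.
- look_for(camera, name): "at" ([column, row] in pixels, amid what is visible of it).
- tip_of(camera, name): "at" ([column, row] in pixels: a listed point, or the origin of a listed thing).
Readings, each from a call of its own:
- read_time_s(): time.
- read_qpos(): joint angles.
- read_joint_vel(): joint speeds.
- read_effort(): joint torques, N m.
- read_eef_pos(): TCP position.
- read_tcp_rot(): TCP orientation.
- read_ft_force(): force on the tool from outside, world axes, zero at the start.
- read_ft_torque(): the same for the moment, N m.
- read_finger_gap(): finger opening in m.
- read_grasp_force(): force on a finger pad.
Only numpy, scipy, OpenCV 4.12 (cv2) and the standard library are available. Lean on these libraries where they do the work, as an engineer would, in place of code of your own. Each camera call takes 0.05 s, during which the arm holds its last target. There are 200 camera calls.

## Task

Close the clear biscuit container: press its teal lid fully down into the rim, then fold the clip at each end down over the rim and push its hooked edge in beneath the clear lip on the end wall until it clicks and stays shut by itself. Do it only by pressing and pushing with the fingertips: do not lift or tip the container or shove it about the worktop (a centimetre or two of sliding does no harm), and leave the things around it alone.

Things in the scene. Friction and masses are not known exactly. Their poses are not given: they have to be found in the camera images.
- container: Clear food container with biscuits in it and a teal lid, loose, 0.85 to 1.3 kg; non-slip base: a sideways push over 5 N may slide it. Body 110 mm along x, 150 mm along y (long side, a clip at each end), 72 mm to the rim; lid 118 x 160 mm, its border 82 mm up when home. Origin: centre of the underside, z up. Left clip at +y, right clip at -y.
- lid (a joint): How far the lid stands proud, m: 0 = fully home, at most 0.006. It goes straight up and down; pressing it in the middle takes 4 to 6 N until it stops hard, and its seal then holds it home. While it is over about 2 mm proud, the clips' hooked edges meet the lip instead of passing beneath it.
- lid_top (a point): Centre of the lid's top panel, 80 mm above the container's underside with the lid home: the place to press. The border round it stands 2 mm higher.
- clip_left (a joint): Angle of the left clip (+y end), rad: 0 = down against the end, shut; 1.57 = straight out, level; 2.2 = most open, leaning up. Springy: let go before the click it creeps open to about 0.6; above 0.7 it stays. Folding takes under 3 N; the last 0.3 rad, as the hook passes the lip's bead, 2 to 5 N inward at the pad, then it clicks and holds.
- clip_left_hinge (a point): Middle of the left clip's hinge line, which runs along the container's x: container x 0, y +86 mm, z 79 mm with the lid home (higher by as much as the lid is proud).
- clip_left_pad (a point): Where to push: middle of the face of the left clip's thumb lip, a bar 46 mm wide and 6 mm high along the free edge, 6 mm proud of its outer face (the side toward the hinge slopes), 30 mm from the hinge line. The clip is a teal plate 60 mm wide, 34 mm from hinge line to free edge, 3 mm thick. Shut, this point is at container y +94, z 49 mm.
- clip_left_hook (a point): Ridge of the left clip's hooked free edge (inner side). Caught, it lies beneath the clear lip on the end wall, about container y +78, z 53 mm. The lip is 68 mm wide, sticks out from y +75 to +84 mm, z 52 to 59 mm, with a bead under its outer edge.
- clip_right (a joint): Angle of the right clip (-y end), rad: 0 = down against the end, shut; 1.57 = straight out, level; 2.2 = most open, leaning up. Springy: let go before the click it creeps open to about 0.6; above 0.7 it stays. Folding takes under 3 N; the last 0.3 rad, as the hook passes the lip's bead, 2 to 5 N inward at the pad, then it clicks and holds.
- clip_right_hinge (a point): Middle of the right clip's hinge line, which runs along the container's x: container x 0, y -86 mm, z 79 mm with the lid home (higher by as much as the lid is proud).
- clip_right_pad (a point): Where to push: middle of the face of the right clip's thumb lip, a bar 46 mm wide and 6 mm high along the free edge, 6 mm proud of its outer face (the side toward the hinge slopes), 30 mm from the hinge line. The clip is a teal plate 60 mm wide, 34 mm from hinge line to free edge, 3 mm thick. Shut, this point is at container y -94, z 49 mm.
- clip_right_hook (a point): Ridge of the right clip's hooked free edge (inner side). Caught, it lies beneath the clear lip on the end wall, about container y -78, z 53 mm. The lip is 68 mm wide, sticks out from y -75 to -84 mm, z 52 to 59 mm, with a bead under its outer edge.
- honey_jar: Honey jar with a yellow lid, 64 mm across, 87 mm high, standing beyond the container. Origin: centre of its underside. Leave alone.
- striped_mug: White mug with dark stripes, 86 x 120 x 90 mm high, at the right. Origin: under its centre. Leave alone.
- salt_shaker: Salt shaker, 44 mm across, 90 mm high. Origin: centre of its underside. Leave alone.
- pepper_mill: Wooden pepper mill, 58 mm across, 170 mm high. Origin: centre of its underside. Leave alone.
- spice_c: Spice jar with a red cap, 45 mm across, 108 mm high. Origin: centre of its underside. Leave alone.
Mind the look-alikes: they are no part of the job. Of the things that look like the container, the smaller one is meant.

How it is judged:
On the way, in this order (a step that is already met when the one before it is completed fails the run):
1. the lid is pressed fully home (value of joint lid below 0.0015 m), for 0.2 s.
2. both clips are folded down with their hooked edges beneath the lips (value of joint each of clip_left, clip_right below 0.1 rad and y of clip_left_hook in the frame of container below 0.0805 m and z of each of clip_left_hook, clip_right_hook in the frame of container below 0.055 m and y of clip_right_hook in the frame of container above -0.0805 m and value of joint lid below 0.0015 m), for 0.2 s.
At the end, for the whole second after the job is handed in: The lid is home (less than 1.5 mm proud), both clips are shut (within 0.1 rad) with their hooked edges beneath the lips of the end walls (hook ridge below z 55 mm and inside y 80.5 mm in the container's frame), and the container stands flat and at rest within 60 mm of where it started (all of step 2 and angle between container's own z axis and vertical below 0.03 rad and height (world z) of container below 0.004 m and linear speed of container below 0.01 m/s and distance of container from where it was at the start of the episode below 0.06 m); the robot touches nothing.
It fails at once if the container is lifted or tipped (height (world z) of container above 0.012 m or angle between container's own z axis and vertical above 0.2 rad).
It fails at once if the container is shoved more than 60 mm (distance of container from where it was at the start of the episode above 0.06 m).
It fails at once if a bystander is moved by more than 25 mm (distance of any of honey_jar, striped_mug, salt_shaker, pepper_mill, spice_c from where it was at the start of the episode above 0.025 m).
It also fails if it takes over 54 s, if anything falls off the work surface, if the arm or the gripper's body presses on something with over 40 N, if the wrist force passes 120 N, or if a joint passes its speed limit or range.

## Working session

There is one attempt and no reset: what is moved stays moved. The work goes in short steps, each a Python script; the robot and the scene stay as the last script left them, time stands still between calls to the robot, and variables do not carry over. Pictures are saved under pics/ and viewed, at most 10 in all, crops included, and the job is handed in when it is done.

```bash
mkdir -p pics; ls
cat > h.py <<'E'
from bench import *
import numpy as np, cv2
def snap(c,fn=None):
    im=read_camera(c)
    if fn: cv2.imwrite('pics/'+fn,im[:,:,::-1])
    return im
def proj(c,p):
    P=camera_params(c);T=np.array(P['camera_from_world']);q=T[:3,:3]@np.array(p)+T[:3,3]
    u=np.array(P['K'])@(q/q[2]);return u[:2]
def ray(c,uv):
    P=camera_params(c);T=np.array(P['camera_from_world']);K=np.array(P['K'])
    x=np.linalg.inv(K)@np.array([uv[0],uv[1],1.])
    if c=='wrist':
        r=np.hypot(x[0],x[1]);x=np.array([x[0]/r*np.sin(r),x[1]/r*np.sin(r),np.cos(r)])
    R=T[:3,:3];return -R.T@T[:3,3],R.T@x/np.linalg.norm(x)
def atz(c,uv,z):
    o,d=ray(c,uv);return o+d*(z-o[2])/d[2]
E
python3 - <<'E'
from h import *
a=snap('scene','s0.png');b=snap('side','d0.png')
cv2.imwrite('pics/both.png',cv2.resize(np.vstack([a,b])[:,:,::-1],None,fx=.7,fy=.7))
for c in('scene','side'):
    print(c,(-np.array(camera_params(c)['camera_from_world'])[:3,:3].T@np.array(camera_params(c)['camera_from_world'])[:3,3]).round(2))
    for n in('lid_top','clip_left_hinge','clip_right_hinge','clip_left_pad','clip_right_pad','container'):
        z={'lid_top':.083,'container':0}.get(n,.082)
        for r in tip_of(c,n)[:3]: print(c,n,np.round(r['at']),round(r['confidence'],2),atz(c,r['at'],z).round(3))
print(read_eef_pos(),read_tcp_rot(),read_time_s())
E
```

```text
pics
scene [-0.23  0.44  0.69]
scene lid_top [238. 208.] 0.9 [0.577 0.134 0.083]
scene lid_top [165. 281.] 0.75 [0.399 0.381 0.083]
scene clip_left_hinge [212. 221.] 0.71 [0.556 0.215 0.082]
scene clip_left_hinge [314. 183.] 0.58 [ 0.596 -0.127  0.082]
scene clip_left_hinge [103. 288.] 0.49 [0.44  0.504 0.082]
scene clip_right_hinge [219. 272.] 0.74 [0.37  0.269 0.082]
scene clip_right_hinge [261. 199.] 0.56 [0.59  0.058 0.082]
scene clip_left_pad [199. 226.] 0.65 [0.55  0.254 0.082]
scene clip_left_pad [104. 300.] 0.49 [0.403 0.507 0.082]
scene clip_right_pad [225. 284.] 0.72 [0.332 0.269 0.082]
scene clip_right_pad [267. 192.] 0.52 [0.614 0.025 0.082]
scene container [170. 313.] 0.8 [0.381 0.389 0.   ]
scene container [236. 237.] 0.73 [0.561 0.15  0.   ]
side [ 0.39 -1.25  0.75]
side lid_top [230. 154.] 0.95 [0.383 0.44  0.083]
side lid_top [292. 186.] 0.71 [0.581 0.137 0.083]
side clip_left_hinge [354. 264.] 0.63 [ 0.676 -0.317  0.082]
side clip_left_hinge [279. 178.] 0.55 [0.543 0.208 0.082]
side clip_left_hinge [239. 142.] 0.49 [0.42  0.567 0.082]
side clip_right_hinge [218. 165.] 0.61 [0.338 0.345 0.082]
side clip_right_hinge [296. 196.] 0.58 [0.584 0.068 0.082]
side clip_right_hinge [280. 179.] 0.25 [0.547 0.201 0.082]
side clip_left_pad [238. 151.] 0.45 [0.414 0.471 0.082]
side clip_left_pad [276. 170.] 0.38 [0.54  0.273 0.082]
side clip_right_pad [226. 177.] 0.81 [0.366 0.238 0.082]
side clip_right_pad [303. 200.] 0.6 [0.602 0.035 0.082]
side container [232. 177.] 0.94 [0.384 0.413 0.   ]
side container [289. 208.] 0.63 [0.571 0.145 0.   ]
[ 0.20006716 -0.61846583  0.25030316] [9.87787632e-01 1.55806270e-01 2.69202509e-05 1.33739174e-05] 0.7
```

View pics/s0.png

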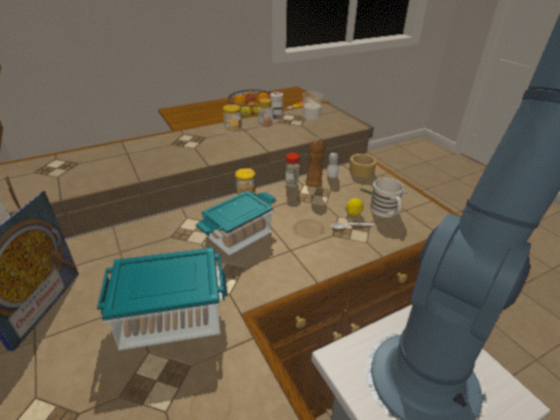

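View pics/d0.png

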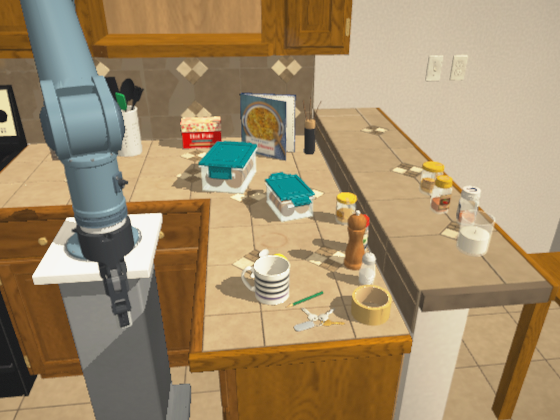

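The smaller container (the target) is at scene (238,208) and side (292,186), about (0.58, 0.135) in the world, with yaw about +14°. Both of its clips are open. I'll go above it for a close look.

```bash
cat >> h.py <<'E'
from scipy.spatial.transform import Rotation as Ro
def down(yaw): # tool z down, tool y along world angle yaw (direction)
    y=np.array([np.cos(yaw),np.sin(yaw),0]);z=np.array([0,0,-1.]);x=np.cross(y,z)
    return Ro.from_matrix(np.c_[x,y,z]).as_quat()
E
python3 - <<'E'
from h import *
ya=0.25
for cand in (ya,ya+np.pi):
    q=inverse_kinematics([.565,.13,.33],down(cand)); print(cand,None if q is None else np.round(q,2))
best=min((ya,ya+np.pi),key=lambda c:abs(inverse_kinematics([.565,.13,.33],down(c))[6]) if inverse_kinematics([.565,.13,.33],down(c)) is not None else 99)
print(best); move_ptp([.565,.13,.33],down(best)); move_gripper(0.0); print(read_time_s(),read_finger_gap())
snap('wrist','w1.png')
for n,z in(('lid_top',.084),('clip_left_hinge',.083),('clip_right_hinge',.083),('clip_left_pad',.09),('clip_right_pad',.09)):
    for r in tip_of('wrist',n)[:2]: print(n,np.round(r['at']),round(r['confidence'],2),atz('wrist',r['at'],z).round(4))
T=np.array(camera_params('wrist')['camera_from_world']);print((-T[:3,:3].T@T[:3,3]).round(3),read_time_s(),read_ft_force())
E
```

```text
0.25 [ 0.44  0.3  -0.88  1.64  0.24  1.31 -0.24]
3.391592653589793 [-1.33  0.5   1.39  1.72 -0.5   1.36 -2.74]
0.25
4.4083 0.000106983286904787
lid_top [281. 154.] 0.67 [0.5683 0.1508 0.084 ]
lid_top [280. 163.] 0.57 [0.5696 0.1406 0.084 ]
clip_left_hinge [280.  88.] 0.59 [0.5474 0.2243 0.083 ]
clip_right_hinge [279. 231.] 0.62 [0.5899 0.0576 0.083 ]
clip_right_hinge [115.  15.] 0.56 [0.3289 0.276  0.083 ]
clip_left_pad [282.  65.] 0.6 [0.5437 0.2494 0.09  ]
clip_right_pad [281. 256.] 0.94 [0.5998 0.0293 0.09  ]
clip_right_pad [126.  28.] 0.56 [0.3538 0.2602 0.09  ]
[0.545 0.208 0.453] 4.7083 [0.55033348 0.58543773 1.32151688]
```

View pics/w1.png

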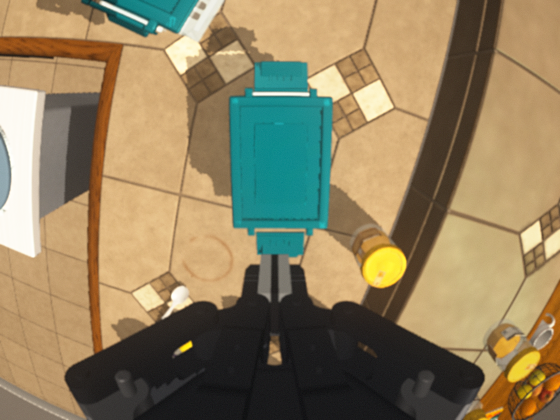

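The wrist view confirms it: the lid is centred near (281,161), with hinges at (280,88) and (279,231). That puts the centre at about (0.5687, 0.141) with yaw 0.25. The honey jar at (382,265) is clear of the work. Next I'll press the lid.

```bash
cat >> h.py <<'E'
C=np.array([.5687,.1412]);YAW=.25;Q=down(YAW)
def W(x,y,z): # container frame -> world TCP, z = fingertip height
    c,s=np.cos(YAW),np.sin(YAW);return [C[0]+c*x-s*y,C[1]+s*x+c*y,z+.019]
def F(b): # force in container frame
    f=np.array(read_ft_force())-b;c,s=np.cos(YAW),np.sin(YAW);return np.array([c*f[0]+s*f[1],-s*f[0]+c*f[1],f[2]])
E
python3 - <<'E'
from h import *
move_ptp(W(0,0,.105),Q); pause(.2); b=np.array(read_ft_force())
z=.092; movel(W(0,0,z),speed=.05)
while z>.073:
    z-=.001; movel(W(0,0,z),speed=.02); f=F(b); print(round(z,4),round(read_eef_pos()[2]-.019,4),f.round(1))
    if f[2]>15: break
pause(.3);print(F(b).round(1)); movel(W(0,0,.13),speed=.15); print(read_time_s())
E
```

```text
0.091 0.091 [-0.5  0.2 -1.2]
0.09 0.09 [ 0.2 -1.2 -2. ]
0.089 0.0889 [-0.2 -0.  -0.9]
0.088 0.0879 [-1.2  0.7 -1.4]
0.087 0.0869 [-0.7  0.4 -0.4]
0.086 0.0859 [-0.3  0.6 -1.3]
0.085 0.0851 [-0.8 -0.1  0.1]
0.084 0.0843 [-0.3  0.1  1.1]
0.083 0.0832 [-1.2 -0.   2.3]
0.082 0.082 [-0.5 -0.1  2.5]
0.081 0.081 [-0.9  0.1  2.4]
0.08 0.08 [0.  0.2 2.5]
0.079 0.0799 [-2.  -0.1  7.1]
0.078 0.0799 [-3.1 -0.9 12.5]
0.077 0.0798 [-5.9 -1.4 17.8]
[-5.3 -0.2 16.9]
10.7083
```

```bash
cat >> h.py <<'E'
def clip(s):
    move_ptp(W(0,s*112,.15) if 0 else W(0,s*.112,.15),Q); pause(.2); b=np.array(read_ft_force())
    movel(W(0,s*.112,.115),speed=.1)
    for z in np.arange(.109,.040,-.006):
        movel(W(0,s*.112,z),speed=.04); f=F(b); print('z',round(z,3),f.round(1))
        if f[2]>20: print('STOP');return
    for y in np.arange(.111,.1005,-.001):
        movel(W(0,s*y,.043),speed=.02); f=F(b); print('y',round(y,4),f.round(1))
        if s*f[1]>13: break
    pause(.3)
    movel(W(0,s*.122,.043),speed=.1); movel(W(0,s*.122,.15),speed=.15)
    print(read_time_s())
E
python3 -c "
from h import *
clip(1)
snap('wrist','w2.png')
for n in('clip_left_hinge','clip_right_hinge','clip_left_pad','lid_top'):
    for r in tip_of('wrist',n)[:2]: print(n,np.round(r['at']),round(r['confidence'],2),atz('wrist',r['at'],.08).round(4))
"
```

```text
z 0.109 [-0.4  0.7  0.8]
z 0.103 [-0.6  1.1  0. ]
z 0.097 [-0.4  0.3  0.1]
z 0.091 [-0.4  1.5  1.7]
z 0.085 [-0.1  0.8  0.7]
z 0.079 [-0.4  0.8 -0. ]
z 0.073 [-0.8  0.7  0.4]
z 0.067 [0.3 0.9 0.7]
z 0.061 [-0.2  0.6 -0.1]
z 0.055 [0.5 0.6 0.8]
z 0.049 [-0.3  0.6  0.2]
z 0.043 [-0.5  1.4  0.3]
y 0.111 [-0.   3.9 -2.6]
y 0.11 [-0.1  5.4 -2.8]
y 0.109 [-0.4  3.7 -2.7]
y 0.108 [-1.2  2.   0. ]
y 0.107 [0.4 0.7 0.6]
y 0.106 [0.4 0.3 0.5]
y 0.105 [0.  0.4 0.9]
y 0.104 [-0.6  0.7 -0.4]
y 0.103 [ 0.6  1.8 -0.5]
y 0.102 [ 1.4  5.1 -1. ]
y 0.101 [ 0.2  6.6 -2.4]
19.8167
clip_left_hinge [279. 266.] 0.88 [0.5502 0.2238 0.08  ]
clip_right_hinge [ 17. 150.] 0.78 [0.3175 0.2629 0.08  ]
clip_right_hinge [276. 348.] 0.57 [0.569  0.1438 0.08  ]
clip_left_pad [276. 240.] 0.8 [0.5432 0.2445 0.08  ]
lid_top [276. 350.] 0.87 [0.5702 0.141  0.08  ]
```

View pics/w2.png

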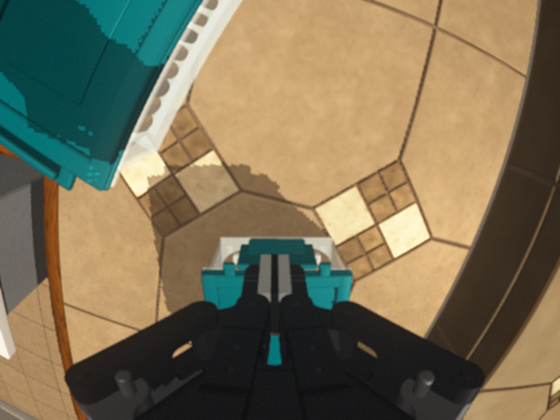

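The left clip clicked: force rose to 5.4 N, dropped to nothing, then met a hard stop. The picture shows it folded at (276,245). Now the right clip.

```bash
python3 -c "
from h import *
clip(-1)
movel(W(0,-.03,.30),speed=.25)
movel(W(0,-.10,.38),speed=.25)
snap('wrist','w3.png')
for n in('clip_left_hinge','clip_right_hinge','clip_left_pad','clip_right_pad','lid_top'):
    for r in tip_of('wrist',n)[:2]: print(n,np.round(r['at']),round(r['confidence'],2),atz('wrist',r['at'],.05 if 'pad' in n else .08).round(4))
im=snap('side');print(read_time_s())
a=im[140:240,230:350];cv2.imwrite('pics/d3.png',cv2.resize(a,None,fx=5,fy=5,interpolation=2)[:,:,::-1])
"
```

```text
z 0.109 [-0.6  0.2 -0.9]
z 0.103 [-0.5 -2.   0.1]
z 0.097 [-1.3 -0.5 -0.4]
z 0.091 [-1.6 -0.7 -0.9]
z 0.085 [-1.4 -0.5 -0.3]
z 0.079 [-0.5 -0.1  1.1]
z 0.073 [-1.3 -0.9 -1.6]
z 0.067 [-1.3 -0.6  0.6]
z 0.061 [-0.6  0.2 -0.1]
z 0.055 [-1.1  1.7  3.1]
z 0.049 [-1.9 -0.4 -0. ]
z 0.043 [-0.2 -3.2 -1.7]
y 0.111 [-0.5 -4.8 -4.5]
y 0.11 [-1.9 -1.7 -1.3]
y 0.109 [-1.7 -0.8 -0.6]
y 0.108 [-1.3 -1.   0.7]
y 0.107 [-0.9 -0.3  0.5]
y 0.106 [-1.  -0.4 -0.3]
y 0.105 [ 0.  -2.9 -0.9]
y 0.104 [ 0.  -5.4 -0.9]
y 0.103 [ 0.5 -5.8 -0.6]
y 0.102 [-0.5 -8.1  0.7]
y 0.101 [-0.6 -8.5 -0.1]
29.575
clip_left_hinge [278.  28.] 0.51 [0.5498 0.222  0.08  ]
clip_right_hinge [275. 151.] 0.59 [0.5886 0.058  0.08  ]
clip_left_pad [274.  28.] 0.81 [0.5427 0.2286 0.05  ]
clip_right_pad [278. 153.] 0.49 [0.5957 0.0524 0.05  ]
lid_top [278.  91.] 0.84 [0.5736 0.1384 0.08  ]
31.35
```

View pics/w3.png

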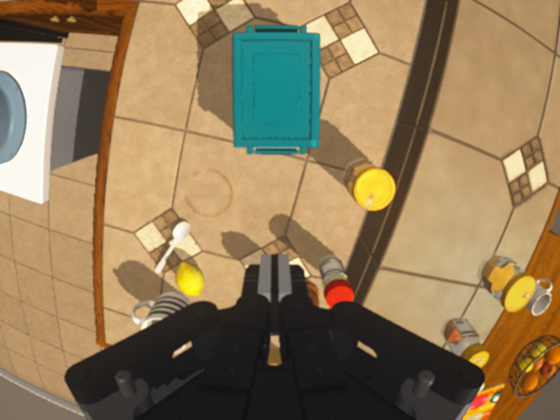

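View pics/d3.png

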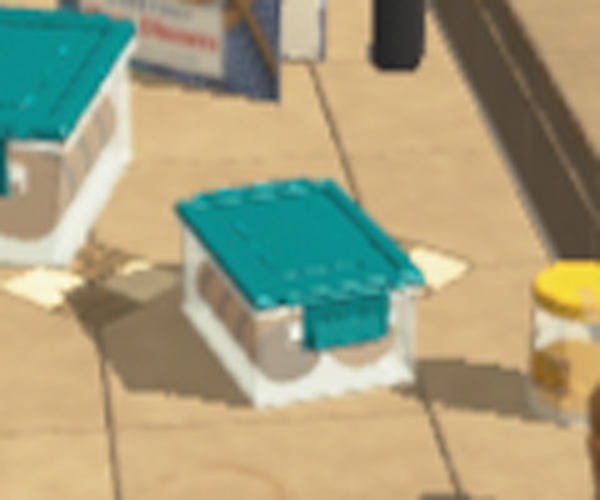

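The wrist view shows both clips folded flat against the ends, at (278,30) and (277,151). The side view shows the right clip shut and the lid level, and the bystanders haven't moved. I'm handing it in.

```bash
python3 -c "
from bench import *
print(sign_off())"
```

```text
the job is handed in; nothing more can be done
None
```

I pressed the lid home and snapped both clips shut, then handed the job in at about 31 s; the hand-in gave no verdict, but the forces and final pictures show it closed and standing where it was.

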